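# Set the lens axis on the marker and dot the lens

## Robot

A 7-joint arm with a two-finger parallel gripper is mounted at the origin on a cart in front of the work surface, level with it; the furniture and walls round the work are solid. World frame = base frame: x ahead of the robot, y to its left, z up, the work surface at z = 0. Lengths are in m, angles in rad, forces in N, time in s.
With the tool pointing down it reaches from about 0.4 to 0.875 m from the base axis. Payload 19.3 kg.
Tool frame: the origin (TCP) lies midway between the tips of the shut fingers; the grasp point (between the pads) lies 19 mm behind it (bot.pinch_z is the distance from the TCP to the grasp point, in m); z points along the fingers, y is the line along which they close (so a half turn about z gives the same grasp; the last joint's range is limited). The gripper opens to 85 mm and grips with 20 to 120 N. Pads are 22 mm wide; open, the fingers measure 114 mm over their backs; the gripper's body (76 mm by 85 mm) begins 54 mm behind the grasp point. The pads swing forward as they close: fully open they stand 13 mm farther back than shut.
Start: joints at [-1.193, 0.521, -0.036, 1.599, 0.021, 1.021, -0.113], TCP at [0.271, 0.563, 0.231] pointing down, gripper open.
Joint ranges: [-2.91, 2.91], [-0.3, 2.13], [-1.5, 1.42], [0.17, 2.43], [-1.26, 4.41], [0.16, 1.93], [-2.52, 2.52]. Speed limits (rad/s): [1.89, 1.89, 2.39, 2.39, 3.01, 3.01, 3.01].

## Interface

Orientations are given as [roll, pitch, yaw] about the fixed x, y, z axes, in that order (R = Rz(yaw) Ry(pitch) Rx(roll)).
In Python, from workcell import observe, viewer, bot gives the robot as it stands. The module is installed in compiled form; this text tells all that it offers.
- The arm moves only by the tool play_rows, never from a script. Its argument "motion" is a list of rows, each a list of 7 numbers: the shift along the tool's x, y, z in cm, then the turn, a rotation vector about the tool's x, y, z in rad, then the opening, from -1 (shut) to 1 (fully open), so that 0 is half open. A call has exactly 5 rows; each row is the pose to reach, as a shift and turn from the pose commanded when the call began, along the tool's axes at that moment; what a row does not reach only later rows make up. A row lasts 1/10 s, in which the tool goes at most 50 mm and 8.59 degrees, less where a joint would pass 70% of its speed; a pose out of reach is approached as far as the arm can. A call with a gripper value outside its range is refused whole. The fingers move at their own pace and stop on an object; "squeeze" is the grip in N (left out, the last holds). Time passes only in rows, so rows that repeat a pose let the fingers close, or fill a call up. It gives the time, the measured TCP pose, the force, the opening and the grip force at its end, in the units of the state.
- observe(): the state, without advancing time (a new reading comes with each control period).
- viewer.grab_frame(name): name is "scene" or "side" or "wrist"; returns (picture, depth): 384x512x3 uint8, red, green, blue; 384x512 float32, m along the optical axis (not along the pixel's ray), 0 where there is no reading.
- viewer.camera_info(name): a dict with "fx", "fy", "cx", "cy" (pixels), "R" (3x3) and "t" (3): a world point X has camera coordinates R X + t. Camera axes: x right, y down, z forward; pixel columns grow to the right and rows downward; lengths in m; the calibration is good to about 2 mm. A picture is of the moment at which its call begins: read the wrist's pose just before it. camera_info takes no time and is no camera call; for the wrist camera it gives the pose at the moment of the call.
- bot.job_done(): hands the job in; it is judged then, once.
The state is a dict: "clock": time; "qpos": joint angles; "qd": joint speeds; "joint_efforts": joint torques, N m; "position": TCP position; "tool_rot": TCP orientation; "force": force on the tool from outside, world axes, zero at the start; "moment": the same for the moment, N m; "grip_width": finger opening in m; "finger_force": force on a finger pad.
Only numpy, scipy, OpenCV 4.12 (cv2) and the standard library are available. Lean on these libraries where they do the work, as an engineer would, in place of code of your own. Each camera call takes 0.05 s, during which the arm holds its last target. There are 200 camera calls.

## Task

A lens lies in the round table of the axis marker: with the marking arm still parked aside, push the table's finger post round until the index line on the table's rim lines up with the line of the rider clamped on the degree scale. Then push the marking arm round over the lens until it rests on its stop, press its button down so that the three pins touch the lens for a moment, and let the button spring back up. Work with the fingertips only: pick nothing up, do not touch the lens with the gripper, do not shift the rider, and leave the loupe, tweezers, lens carton and screwdriver where they lie.

Things in the scene. Friction and masses are not known exactly. Their poses are not given: they have to be found in the camera images.
- axis_marker: Axis marker: grey metal bench instrument, fixed to the bench; round base (radius 90 mm) with a bright scale ring (top 20 mm above the bench; black lines every 5 degrees, longer every 10, longest every 30) and a turning steel table on it. Origin on the table's axis at bench height; -x is the instrument's front (toward the robot), +y its left seen from the robot, z up.
- table_axis (a point): Centre of the top face of the round steel table (radius 70 mm), 23 mm above the bench, on the vertical axis about which the table turns.
- lens_table (a joint): Angle of the table, rad; grows counterclockwise seen from above; 0 = finger post at the instrument's front; range -1.3 to 1.3. Stiff (0.08 N m, 1.6 N at the post) and stays where it is left. At the start the post stands to the right of the rider as seen from the robot, so the table has to be turned clockwise seen from above.
- post_middle (a point): Point on the axis of the upright black finger post on the table, 40 mm above the bench. The post is 12 mm thick (head 14 mm), stands 52 mm from the table axis, from 23 to 58 mm above the bench, and is pushed sideways along its circle.
- index_line (a point): Outer end of the index line, a single black radial line on the table's rim, on the same radius as the finger post and outside it; this point is 71 mm from the table axis, 23 mm above the bench.
- rider_line (a point): Inner end of the white line on the rider, a dark steel clamp (15 mm wide, small thumbscrew outside) on the scale ring's edge at the prescribed axis; its narrow tongue reaches in to the table's edge. Point 71 mm from the table axis; rider top 23 mm above the bench, reaching out to 106 mm from the table axis. It sits tight and is not to be moved.
- lens: Clear round plastic lens, 61 mm across, 6 mm thick, origin at the centre of its underside. It lies loose in the table's seat, a low ring (73 mm outside diameter, 5 mm high) round the table axis, and turns with the table; its top is 29 mm above the bench. Not to be touched by the gripper.
- column_axis (a point): Point on the upright column 105 mm behind the table axis, about which the marking arm swings; at the middle of the arm's height, 74 mm above the bench. The arm's hub there has radius 16 mm; its nut ends 89 mm above the bench.
- marker_arm (a joint): Angle of the marking arm about the column, rad: 0 = on its stop, pointing to the instrument's front, its head over the lens; grows as it swings out to the instrument's left (clockwise seen from above); at 1.57 it points straight left; range 0 to 1.75, start 1.0 to 1.4. Stiff (0.06 N m), stays where it is left.
- marker_head (a point): Centre of the arm's head, a grey upright cylinder (33 mm diameter, 63 to 87 mm above the bench), 105 mm from the column axis; this point 74 mm above the bench. The arm is a straight grey bar 16 mm wide, 66 to 80 mm above the bench, that passes above the finger post. Its stop finger (to 77 mm high) stands on its right, 33 mm in front of the column.
- button_top (a point): Centre of the top of the black round push button (27 mm diameter) on the arm's head, 112 mm above the bench when up; pressed straight down.
- marker_plunger (a joint): Travel of the plunger, m: 0 = up, grows as the button is pressed; range 0 to 0.010 (firm stop). Spring: 3.5 N to start, 7 N at the bottom; it springs back when let go. Over the lens, the pins meet the lens at 0.008; they are sprung themselves (up to 4 mm), adding about 3 N.
- marker_pins: Bar with three downward marking pins (16 mm apart, in line with the arm) under the arm's head; goes down with the plunger; tips 37 mm above the bench when up. Origin on the plunger's axis at bench height.
- loupe: Bystander: black eye loupe, 35 mm across, 37 mm tall, standing to the right of the instrument; origin at its underside.
- tweezers: Bystander: steel tweezers, 121x20x9 mm, lying to the right; origin at the centre of the underside.
- lens_box: Bystander: flat white lens carton, 96x96x17 mm, lying to the left; origin at the centre of the underside.
- screwdriver: Bystander: small screwdriver, 114x32x15 mm, lying to the left; origin at the centre of the underside.

How it is judged:
By the outcome, as a careful person would: the job done as asked, in the order asked, and still so for the second after the job is handed in, with the robot touching nothing.
It also fails if it takes over 64 s, if anything falls off the work surface, if the arm or the gripper's body presses on something with over 40 N, if the wrist force passes 120 N, or if a joint passes its speed limit or range.

## Working session

There is one attempt and no reset: what is moved stays moved. The work goes in short steps, Python scripts to look and compute and a tool call to move; the robot and the scene stay as the last step left them, time stands still between calls to the robot, and variables do not carry over. Pictures are saved under pics/ and viewed, at most 11 in all, crops included, and the job is handed in when it is done.

Besides the shell and the picture viewer there is one more tool, called after "Request:" in YAML: its name, and indented under it one key for each argument. play_rows: Moves the arm, as the interface text tells. Its arguments: {"type":"object","properties":{"motion":{"type":"array"},"squeeze":{"type":"number"}},"required":["motion"]}

```bash
mkdir -p pics; cat > h.py <<'E'
import numpy as np, cv2
from workcell import observe, viewer, bot
def grab(n,f=None):
    p,d=viewer.grab_frame(n); 
    if f: cv2.imwrite('pics/'+f,cv2.cvtColor(p,cv2.COLOR_RGB2BGR))
    return p,d
def ray(ci,u,v,z):
    R=np.array(ci['R']);t=np.array(ci['t']);c=-R.T@t
    d=R.T@np.array([(u-ci['cx'])/ci['fx'],(v-ci['cy'])/ci['fy'],1]); return c+d*(z-c[2])/d[2]
def proj(ci,X):
    x=np.array(ci['R'])@np.array(X)+np.array(ci['t']); return ci['fx']*x[0]/x[2]+ci['cx'],ci['fy']*x[1]/x[2]+ci['cy']
E
python3 - <<'E'
from h import *
s=observe();print(s['clock'],s['position'],s['tool_rot'],s['force'])
a,_=grab('scene');b,_=grab('side')
np.savez('f0.npz',a=a,b=b)
for n in('scene','side','wrist'):
    c=viewer.camera_info(n);R=np.array(c['R']);print(n,c['fx'],-R.T@np.array(c['t']),R[2])
cv2.imwrite('pics/0.png',cv2.cvtColor(cv2.resize(np.vstack([a,b]),None,fx=.78,fy=.78,interpolation=cv2.INTER_AREA),cv2.COLOR_RGB2BGR))
E
```

```text
0.0 [0.27050441 0.56306745 0.23073657] [-3.14047086e+00  7.79270610e-05  2.69380607e+00] [-0.18912069 -0.31712495  0.59192578]
scene 396.5592703104694 [-0.13745365 -0.92017575  0.806782  ] [ 0.49122754  0.70012854 -0.51818484]
side 492.1299829513876 [ 0.20489475 -1.04239042  0.70534014] [ 0.24363208  0.84028166 -0.48432442]
wrist 305.76205655551047 [0.20873179 0.59451506 0.37398412] [ 0.24693294 -0.11983674 -0.96159413]
```

View pics/0.png

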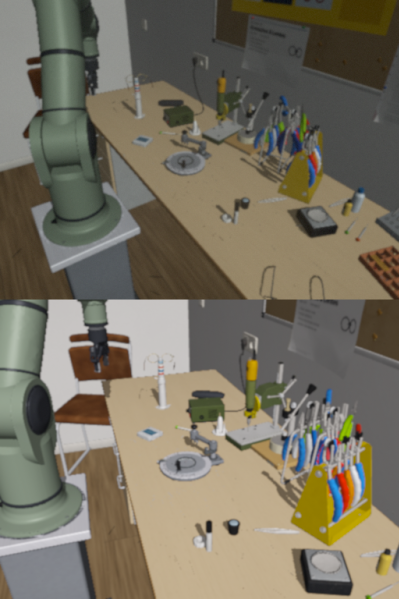

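The instrument shows at about (237,207) in the scene view and (237,597-384=213) in the side view. The marking arm points away to the left. I'll enlarge it.

```bash
python3 - <<'E'
from h import *
f=np.load('f0.npz');a,b=f['a'],f['b']
A=a[155:245,180:290];B=b[150:240,185:295]
im=np.vstack([cv2.resize(x,None,fx=3.3*2,fy=3.3,interpolation=cv2.INTER_CUBIC) if 0 else cv2.resize(x,None,fx=3.3,fy=3.3,interpolation=cv2.INTER_CUBIC) for x in(A,B)])
cv2.imwrite('pics/1.png',cv2.cvtColor(im,cv2.COLOR_RGB2BGR))
print(ray(viewer.camera_info('scene'),237,208,.023),ray(viewer.camera_info('side'),237,213,.023))
E
```

```text
[0.4825603  0.06652571 0.023     ] [0.48505064 0.06072632 0.023     ]
```

View pics/1.png

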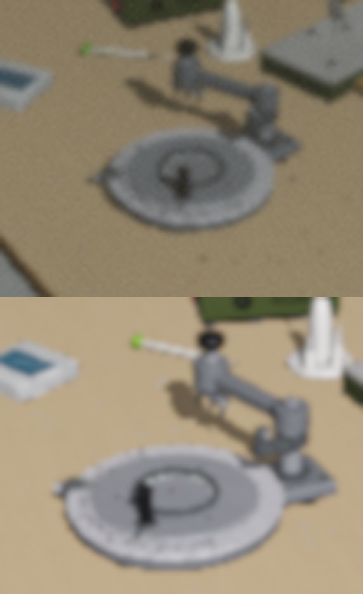

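The table axis is near (0.484, 0.063). The column is on the far side (+x), the post is front-right and the rider front-left. I'll move above it with the fingers shut and look with the wrist camera.

Request:
play_rows:
  motion:
    - [-3.8,-3.7,0,0,0,-0.1,-1]
    - [-7.6,-7.4,0,0,0,-0.2,-1]
    - [-11.4,-11.1,0,0,0,-0.3,-1]
    - [-15.2,-14.8,0,0,0,-0.4,-1]
    - [-19,-18.5,0,0,0,-0.448,-1]

```text
clock: 0.6
position: [0.3568, 0.3265, 0.2312]
tool_rot: [-3.141, -0.0, -3.137]
force: [1.4, 0.4, 0.0]
grip_width: 0.0122
finger_force: 0.0
```

```bash
cat >> h.py <<'E'
from scipy.spatial.transform import Rotation as Ro
def rel(X,yaw=np.pi):
    s=observe();R=Ro.from_euler('xyz',s['tool_rot']);D=R.inv().apply(np.array(X)-s['position'])*100
    print(s['clock'],'pos',s['position'].round(4),'rot',np.round(s['tool_rot'],3),'F',np.round(s['force'],1),'shift cm',D.round(2),'turn',(R.inv()*Ro.from_euler('xyz',[np.pi,0,yaw])).as_rotvec().round(3))
E
python3 -c "
from h import *
rel([.45,.063,.23])"
```

```text
0.6 pos [0.3568 0.3265 0.2312] rot [-3.141 -0.    -3.137] F [1.4 0.4 0. ] shift cm [ -9.2  -26.39   0.12] turn [-0.    -0.     0.004]
```

Request:
play_rows:
  motion:
    - [-1.6,-4.6,0,0,0,0,-1]
    - [-3.2,-9.2,0,0,0,0,-1]
    - [-4.8,-13.8,0,0,0,0,-1]
    - [-6.4,-18.4,0,0,0,0,-1]
    - [-8,-23,0,0,0,0,-1]

```text
clock: 1.1
position: [0.4368, 0.0967, 0.2314]
tool_rot: [3.142, 0.0, -3.141]
force: [0.5, 0.6, 0.3]
grip_width: -0.0001
finger_force: 0.0
```

```bash
python3 -c "
from h import *
rel([.45,.063,.23])
c=viewer.camera_info('wrist');p,d=grab('wrist')
cv2.imwrite('pics/2.png',cv2.cvtColor(cv2.resize(p,None,fx=1.5,fy=1.5),cv2.COLOR_RGB2BGR))
np.savez('w1.npz',p=p,d=d,**c); print(c['fx'],c['cx'],c['cy'])"
```

```text
1.1 pos [0.4368 0.0967 0.2314] rot [ 3.142  0.    -3.141] F [0.5 0.6 0.3] shift cm [-1.32 -3.37  0.14] turn [0. 0. 0.]
305.76205655551047 258.5011803369825 197.2906666352842
```

View pics/2.png

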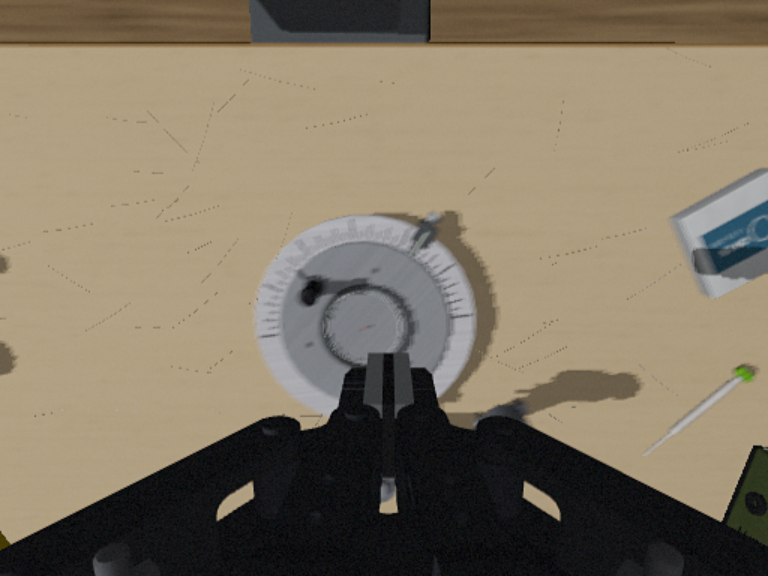

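The view is rotated: image up is -X, image right is +Y. At this scale the table centre is near (365,326), the post head (311,290), the rider (425,232) and the carton at upper right. The marking arm points left and is partly hidden by the gripper. Next is a circle fit on the scale ring, plus post and rider angles.

```bash
cat >> h.py <<'E'
from scipy.optimize import least_squares
def axisfit(p,c,x0=(.484,.063)):
    hsv=cv2.cvtColor(p,cv2.COLOR_RGB2HSV); m=((hsv[...,1]<45)&(hsv[...,2]>90)).astype(np.uint8)
    P=[]
    for a in np.radians(np.arange(100,262,2)):   # front half, ray march inwards
        for r in np.arange(.108,.075,-.0004):
            u,v=proj(c,[x0[0]+r*np.cos(a),x0[1]+r*np.sin(a),.02]); u,v=int(round(u)),int(round(v))
            if 0<=u<512 and 0<=v<384 and m[v,u]: P.append(ray(c,u,v,.02)[:2]); break
    P=np.array(P); f=lambda q:np.hypot(P[:,0]-q[0],P[:,1]-q[1])-q[2]
    s=least_squares(f,[*x0,.09],loss='soft_l1',f_scale=.001); print('axis fit',s.x.round(4),len(P),'med',np.median(abs(s.fun)).round(4)); return s.x
def polar(p,c,ax,z,r0,r1,a0,a1,f=None):
    rr=np.arange(r1,r0,-.0002); aa=np.radians(np.arange(a1,a0,-.25)) # image: outer up, angle falls to the right
    U=np.zeros((len(rr),len(aa),2),np.float32)
    for i,r in enumerate(rr):
        for j,a in enumerate(aa): U[i,j]=proj(c,[ax[0]+r*np.cos(a),ax[1]+r*np.sin(a),z])
    o=cv2.remap(p,U[...,0],U[...,1],cv2.INTER_CUBIC)
    if f: cv2.imwrite('pics/'+f,cv2.cvtColor(o,cv2.COLOR_RGB2BGR))
    return o,rr,np.degrees(aa)
E
python3 - <<'E'
from h import *
c=np.load('w1.npz');p=c['p'];d=c['d'];c={k:c[k] for k in('fx','fy','cx','cy','R','t')}
ax=axisfit(p,c);ax=axisfit(p,c,ax[:2])
h=lambda u,v:np.array(c['R']).T@(np.array([(u-c['cx'])/c['fx'],(v-c['cy'])/c['fy'],1])*d[v,u]-c['t'])
for n,u,v,z in(('post',207,193,.058),('rider',283,156,.023)):
    X=ray(c,u,v,z);D=X[:2]-ax[:2];print(n,X.round(4),np.hypot(*D).round(4),np.degrees(np.arctan2(D[1],D[0])).round(1),'depthpt',h(u,v).round(4))
C=c
sc=viewer.camera_info('side')
# marker head via side: button at crop(210,340-297)/3.3+(185,150)
for z in(.112,):print('button',ray(sc,185+210/3.3,150+43/3.3,z).round(3),ray(viewer.camera_info('scene'),180+186/3.3,155+46/3.3,z).round(3))
# column top nut: side crop (291,405-297)
print('col',ray(sc,185+292/3.3,150+106/3.3,.089).round(3),ray(viewer.camera_info('scene'),180+265/3.3,155+92/3.3,.089).round(3))
E
```

```text
axis fit [0.4935 0.0803 0.0895] 48 med 0.0003
axis fit [0.4958 0.0791 0.0917] 81 med 0.0004
post [0.4536 0.0425 0.058 ] 0.0559 -139.1 depthpt [0.4536 0.0426 0.0582]
rider [0.419  0.1259 0.023 ] 0.09 148.7 depthpt [0.4189 0.1259 0.0238]
button [0.552 0.172 0.112] [0.548 0.174 0.112]
col [0.595 0.081 0.089] [0.587 0.074 0.089]
```

Axis is about (0.495, 0.080), the post is at about -139° and the rider at about 149° (world). The instrument is yawed about +5°. I'll go lower and closer to refine.

Request:
play_rows:
  motion:
    - [0.8,-0.3,2.2,0,0,0,-1]
    - [1.5,-0.6,4.4,0,0,0,-1]
    - [2.3,-0.9,6.6,0,0,0,-1]
    - [3.0,-1.2,8.8,0,0,0,-1]
    - [3.7,-1.2,11,0,0,0,-1]

```text
clock: 1.65
position: [0.3992, 0.0863, 0.1205]
tool_rot: [-3.142, 0.0, 3.141]
force: [0.4, 0.2, -0.5]
grip_width: -0.0001
finger_force: 0.0
```

```bash
python3 - <<'E'
from h import *
for i in range(3): viewer.grab_frame('wrist')
s=observe();print(s['clock'],s['position'],s['tool_rot'])
c=viewer.camera_info('wrist');p,d=grab('wrist')
np.savez('w2.npz',p=p,d=d,**c)
ax=axisfit(p,c,(.495,.08));ax=axisfit(p,c,ax[:2])
o,_,_=polar(p,c,ax,.021,.03,.11,90,270)
im=cv2.resize(p[0:300,60:460],None,fx=1.4,fy=1.0) if 0 else cv2.resize(p[20:290,80:440],(720,540),interpolation=cv2.INTER_CUBIC)
cv2.imwrite('pics/3.png',cv2.cvtColor(im,cv2.COLOR_RGB2BGR))
E
```

```text
1.8 [0.39889884 0.08643495 0.12082831] [-3.14071498e+00 -2.37263019e-03 -3.14121111e+00]
axis fit [0.4925 0.0808 0.0889] 80 med 0.0002
axis fit [0.4925 0.0808 0.089 ] 81 med 0.0002
```

View pics/3.png

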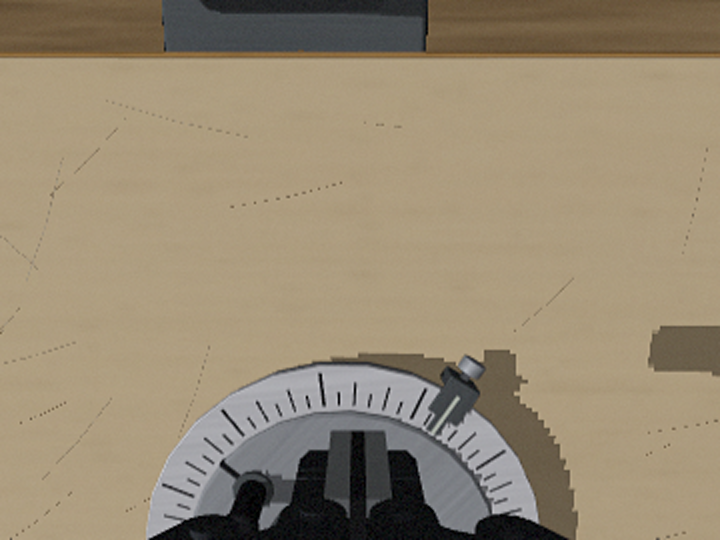

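The close view shows the scale, the rider's white line from (455,400) to (437,432), the index line around (229,470), and the 0° tick at (321,390). I'll turn these into angles.

```bash
cat >> h.py <<'E'
def ang(c,ax,u,v,z):
    D=ray(c,u,v,z)[:2]-ax[:2]; return np.hypot(*D).round(4),np.degrees(np.arctan2(D[1],D[0])).round(2)%360
E
python3 - <<'E'
from h import *
f=np.load('w2.npz');p=f['p'];c={k:f[k] for k in('fx','fy','cx','cy','R','t')}
ax=np.array([.4925,.0808])
for n,x,y,z in(('rider out',456,398,.023),('rider in',437,432,.023),('idx out',222,462,.023),('idx in',238,476,.023),('t0',323,405,.02),('t0o',320,374,.02),('t30',241,431,.02),('t-30',413,417,.02),('t60',194,500,.02),('post',254,489,.058)):
    print(n,ang(c,ax,x/2+80,y/2+20,z))
def peak(r0,r1,a0,a1,z,sgn):
    o,rr,aa=polar(p,c,ax,z,r0,r1,a0,a1); g=cv2.cvtColor(o,cv2.COLOR_RGB2GRAY).mean(0); g=sgn*(g-np.median(g)); w=np.clip(g-.5*g.max(),0,None);return (w@aa/w.sum()).round(2),g.max().round(1)
for r in(.074,.080,.086,.092): print('rider',r,peak(r,r+.003,145,157,.023,1))
for r in(.064,.067): print('idx',r,peak(r,r+.003,210,226,.023,-1))
for a in(186,216,246,156): print('tick',peak(.074,.078,a-3,a+3,.02,-1),peak(.08,.084,a-3,a+3,.02,-1))
E
```

```text
rider out (np.float64(0.089), np.float64(147.3))
rider in (np.float64(0.0721), np.float64(145.67))
idx out (np.float64(0.0688), np.float64(228.53))
idx in (np.float64(0.0595), np.float64(229.15))
t0 (np.float64(0.0711), np.float64(186.28))
t0o (np.float64(0.0849), np.float64(185.97))
t30 (np.float64(0.0729), np.float64(216.37))
t-30 (np.float64(0.072), np.float64(154.86))
t60 (np.float64(0.0707), np.float64(248.75))
post (np.float64(0.0605), np.float64(211.71))
rider 0.074 (np.float64(151.76), np.float64(52.5))
rider 0.08 (np.float64(152.56), np.float64(112.5))
rider 0.086 (np.float64(152.78), np.float64(80.9))
rider 0.092 (np.float64(155.83), np.float64(29.4))
idx 0.064 (np.float64(220.33), np.float64(1.5))
idx 0.067 (np.float64(212.35), np.float64(4.8))
tick (np.float64(186.18), np.float64(159.5)) (np.float64(186.22), np.float64(166.7))
tick (np.float64(216.74), np.float64(148.1)) (np.float64(216.72), np.float64(142.0))
tick (np.float64(247.16), np.float64(111.6)) (np.float64(247.07), np.float64(117.0))
tick (np.float64(155.64), np.float64(146.0)) (np.float64(155.72), np.float64(150.7))
```

```bash
python3 - <<'E'
from h import *
f=np.load('w2.npz');p=f['p'];c={k:f[k] for k in('fx','fy','cx','cy','R','t')}
ax=np.array([.4937,.0809])
def peak(r0,r1,a0,a1,z,sgn):
    o,rr,aa=polar(p,c,ax,z,r0,r1,a0,a1); g=cv2.cvtColor(o,cv2.COLOR_RGB2GRAY).mean(0); g=sgn*(g-np.median(g)); w=np.clip(g-.5*g.max(),0,None);return (w@aa/w.sum()).round(2),g.max().round(1)
for a in(186,216,246,156): print('tick',peak(.078,.084,a-3,a+3,.02,-1))
for r in(.075,.079,.083,.087): print('rider',r,peak(r,r+.003,143,151,.023,1))
for r in(.062,.065,.068): print('idx',r,peak(r,r+.002,222,234,.023,-1))
print(observe()['qpos'].round(3))
a=np.radians(250);rel([ax[0]+.052*np.cos(a),ax[1]+.052*np.sin(a),.12],a)
E
```

```text
tick (np.float64(186.19), np.float64(156.7))
tick (np.float64(216.25), np.float64(143.4))
tick (np.float64(246.34), np.float64(116.2))
tick (np.float64(156.08), np.float64(149.2))
rider 0.075 (np.float64(145.63), np.float64(34.8))
rider 0.079 (np.float64(147.76), np.float64(99.6))
rider 0.083 (np.float64(147.75), np.float64(115.8))
rider 0.087 (np.float64(147.74), np.float64(118.3))
idx 0.062 (np.float64(228.49), np.float64(114.3))
idx 0.065 (np.float64(228.45), np.float64(115.0))
idx 0.068 (np.float64(228.35), np.float64(123.8))
[-0.367  0.375  0.01   2.242 -0.007  0.526  1.22 ]
1.85 pos [0.3998 0.0867 0.1216] rot [-3.141e+00 -1.000e-03 -3.141e+00] F [ 0.9  0.2 -0.1] shift cm [-7.61 -5.47  0.16] turn [ 0.000e+00 -1.000e-03 -1.221e+00]
```

Tick spacing now comes out at 30.05°, so the axis (0.4937, 0.0809) is good. Rider 147.75°, index 228.4°, so the table must turn −80.6°. The post is near (0.459, 0.042). I'll place the shut fingers behind it, aligned radially.

Request:
play_rows:
  motion:
    - [-2.0,-2.0,0,0,0,-0.15,-1]
    - [-4.0,-4.0,0,0,0,-0.3,-1]
    - [-6.0,-6.1,0,0,0,-0.45,-1]
    - [-7.8,-6.1,0,0,0,-0.6,-1]
    - [-7.8,-6.1,0,0,0,-0.75,-1]

```text
clock: 2.35
position: [0.4806, 0.0248, 0.1227]
tool_rot: [-3.139, 0.002, -2.387]
force: [0.5, 1.0, -0.3]
grip_width: -0.0002
finger_force: 0.0
```

```bash
python3 - <<'E'
from h import *
print(observe()['qpos'].round(3)); rel([.4779,.0254,.038],np.radians(228.4))
E
```

```text
[-0.032  0.463 -0.185  2.063  0.142  0.624  2.012]
2.35 pos [0.4806 0.0248 0.1227] rot [-3.139e+00  2.000e-03 -2.387e+00] F [ 0.5  1.  -0.3] shift cm [0.18 0.25 8.47] turn [-0.002  0.002 -0.091]
```

Request:
play_rows:
  motion:
    - [0,0,2,0,0,-0.09,-1]
    - [0,0,4,0,0,-0.09,-1]
    - [0,0,6,0,0,-0.09,-1]
    - [0,0,7.6,0,0,-0.09,-1]
    - [0,0,8.4,0,0,-0.09,-1]

```text
clock: 2.85
position: [0.4783, 0.0255, 0.0373]
tool_rot: [-3.141, -0.0, -2.302]
force: [0.8, 0.6, 0.5]
grip_width: -0.0001
finger_force: 0.0
```

```bash
python3 - <<'E'
from h import *
grab('wrist'); rel([.4779,.0254,.038],np.radians(228.4))
c=viewer.camera_info('wrist');p,d=grab('wrist','4.png')
E
```

```text
2.9 pos [0.4779 0.0255 0.0367] rot [-3.141e+00 -1.000e-03 -2.301e+00] F [-1.   0.6 -1.8] shift cm [ 0.01 -0.01 -0.13] turn [-0.    -0.001 -0.005]
```

View pics/4.png

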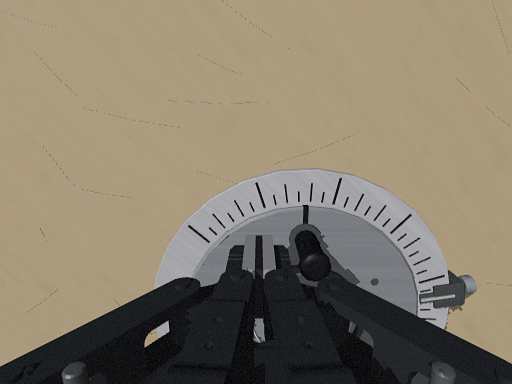

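The fingers are behind the post. The post base is near (305,237), the index line at (306,213), and the rider on the right at (445,293). I'll start pushing along the circle.

Request:
play_rows:
  motion:
    - [0,0.6,0,0,0,0,-1]
    - [0,1.15,0,0,0,0,-1]
    - [0.11,1.68,0,0,0,0.1,-1]
    - [0.16,2.21,0,0,0,0.2,-1]
    - [0.17,2.75,0,0,0,0.3,-1]

```text
clock: 3.45
position: [0.456, 0.0428, 0.0381]
tool_rot: [-3.141, 0.001, -2.606]
force: [1.9, -2.4, -0.1]
grip_width: 0.0005
finger_force: 1.6
```

Request:
play_rows:
  motion:
    - [0.11,0.53,0,0,0,0.1,-1]
    - [0.16,1.06,0,0,0,0.2,-1]
    - [0.17,1.6,0,0,0,0.3,-1]
    - [0.12,2.13,0,0,0,0.4,-1]
    - [0.01,2.66,0,0,0,0.5,-1]

```text
clock: 3.95
position: [0.4424, 0.0659, 0.0381]
tool_rot: [3.141, 0.001, -3.106]
force: [1.9, -3.3, 0.1]
grip_width: -0.0001
finger_force: 1.6
```

```bash
cat >> h.py <<'E'
def peak(p,c,r0,r1,a0,a1,z,sgn,ax=(.4937,.0809)):
    o,rr,aa=polar(p,c,ax,z,r0,r1,a0,a1); g=cv2.cvtColor(o,cv2.COLOR_RGB2GRAY).mean(0); g=sgn*(g-np.median(g)); w=np.clip(g-.5*g.max(),0,None);return (w@aa/w.sum()).round(2),g.max().round(1)
E
python3 - <<'E'
from h import *
grab('wrist'); rel([.4779,.0254,.038],np.radians(228.4)-.8)
s=observe();D=s['position'][:2]-[.4937,.0809];print('tcp polar',np.hypot(*D),np.degrees(np.arctan2(D[1],D[0]))%360)
c=viewer.camera_info('wrist');p,d=grab('wrist','5.png');np.savez('w5.npz',p=p,d=d,**c)
for r in(.062,.065,.068):print('idx',peak(p,c,r,r+.002,165,210,.023,-1))
print('rider',peak(p,c,.08,.088,144,152,.023,1))
for a in(186,216,156):print(peak(p,c,.078,.084,a-3,a+3,.02,-1))
E
```

```text
4.0 pos [0.4421 0.0668 0.038 ] rot [ 3.141e+00  1.000e-03 -3.111e+00] F [1.1 0.2 0.4] shift cm [-3.45 -4.25  0.  ] turn [ 0.001  0.001 -0.014]
tcp polar 0.05344856176549141 195.27737436450275
idx (np.float64(171.6), np.float64(116.7))
idx (np.float64(171.61), np.float64(119.5))
idx (np.float64(171.63), np.float64(106.5))
rider (np.float64(147.87), np.float64(114.9))
(np.float64(186.13), np.float64(168.2))
(np.float64(216.18), np.float64(166.8))
(np.float64(156.12), np.float64(170.4))
```

View pics/5.png

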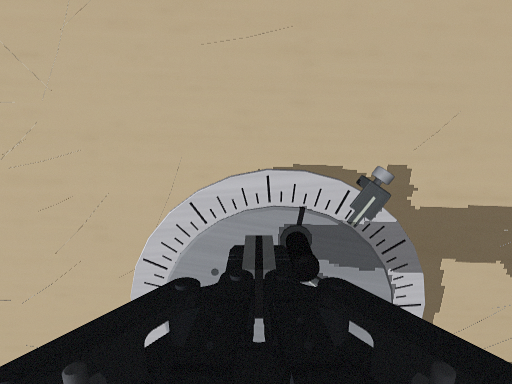

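The index is at 171.6° and the rider at 147.85°, so 23.8° remain. I'll push 0.33 rad more and then look.

Request:
play_rows:
  motion:
    - [0.08,0.42,0,0,0,0.08,-1]
    - [0.13,0.84,0,0,0,0.16,-1]
    - [0.15,1.27,0,0,0,0.24,-1]
    - [0.13,1.7,0,0,0,0.32,-1]
    - [0.13,1.7,0,0,0,0.32,-1]

```text
clock: 4.55
position: [0.4403, 0.0829, 0.0376]
tool_rot: [3.141, 0.0, 2.864]
force: [0.9, 0.1, 0.8]
grip_width: -0.0001
finger_force: 0.1
```

```bash
cat > look.py <<'E'
from h import *
grab('wrist')
s=observe();D=s['position'][:2]-[.4937,.0809];print(s['clock'],s['position'],s['tool_rot'],'tcp polar',np.hypot(*D),np.degrees(np.arctan2(D[1],D[0]))%360,s['force'])
c=viewer.camera_info('wrist');p,d=grab('wrist');np.savez('w6.npz',p=p,d=d,**c)
for r in(.062,.065,.067):print('idx',peak(p,c,r,r+.002,138,166,.023,-1))
for r in (.074,.08,.085):print('rider',peak(p,c,r,r+.004,144,152,.023,1))
for a in(186,216,156):print(peak(p,c,.078,.084,a-3,a+3,.02,-1))
E
python3 look.py
```

```text
4.6 [0.44019087 0.08267983 0.03757072] [3.14135151e+00 1.18065773e-04 2.86631878e+00] tcp polar 0.05353872440973555 178.0949195782543 [-0.52748987 -0.45323646 -0.21545306]
idx (np.float64(153.63), np.float64(70.0))
idx (np.float64(153.64), np.float64(72.2))
idx (np.float64(153.64), np.float64(70.5))
rider (np.float64(150.02), np.float64(84.4))
rider (np.float64(147.86), np.float64(116.5))
rider (np.float64(147.85), np.float64(117.4))
(np.float64(186.22), np.float64(177.3))
(np.float64(216.22), np.float64(170.9))
(np.float64(156.22), np.float64(175.9))
```

Request:
play_rows:
  motion:
    - [0.03,0.13,0,0,0,0.025,-1]
    - [0.06,0.26,0,0,0,0.05,-1]
    - [0.08,0.39,0,0,0,0.075,-1]
    - [0.1,0.51,0,0,0,0.098,-1]
    - [0.1,0.51,0,0,0,0.098,-1]

```text
clock: 5.15
position: [0.4407, 0.0878, 0.0373]
tool_rot: [-3.142, 0.0, 2.763]
force: [-0.6, -1.0, 1.0]
grip_width: 0.0
finger_force: 0.6
```

```bash
python3 look.py; python3 - <<'E'
from h import *
f=np.load('w6.npz');p=f['p'];c={k:f[k] for k in('fx','fy','cx','cy','R','t')}
u,v=map(int,proj(c,[.4937+.075*np.cos(2.58),.0809+.075*np.sin(2.58),.023]))
cv2.imwrite('pics/6.png',cv2.cvtColor(cv2.resize(p[v-40:v+40,u-50:u+50],None,fx=6,fy=6,interpolation=cv2.INTER_CUBIC),cv2.COLOR_RGB2BGR))
E
```

```text
5.2 [0.44073244 0.08773643 0.03727855] [-3.14158060e+00  7.29492645e-05  2.76411070e+00] tcp polar 0.05340691989158089 172.6455909738032 [ 0.14763817 -0.68987142  0.93266761]
idx (np.float64(148.52), np.float64(74.4))
idx (np.float64(148.5), np.float64(75.3))
idx (np.float64(148.52), np.float64(69.5))
rider (np.float64(150.06), np.float64(83.5))
rider (np.float64(147.86), np.float64(116.8))
rider (np.float64(147.85), np.float64(118.5))
(np.float64(186.24), np.float64(181.0))
(np.float64(216.23), np.float64(171.8))
(np.float64(156.25), np.float64(175.0))
```

View pics/6.png

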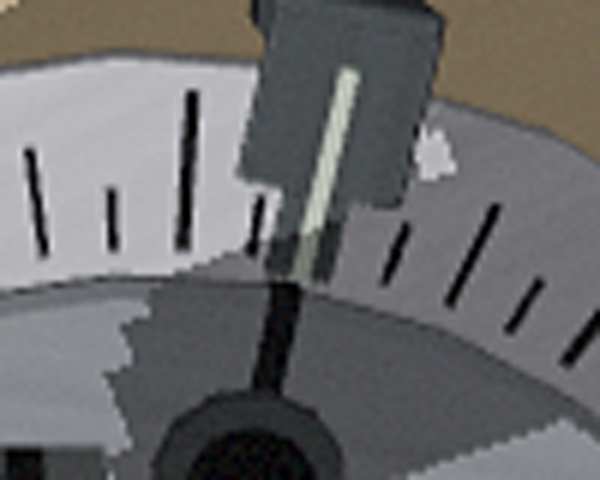

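The index line ends at (290,285) and the rider's white line at (302,280), so about 0.65° remain. A small nudge.

Request:
play_rows:
  motion:
    - [0.01,0.04,0,0,0,0.007,-1]
    - [0.02,0.07,0,0,0,0.014,-1]
    - [0.02,0.07,0,0,0,0.014,-1]
    - [0.02,0.07,0,0,0,0.014,-1]
    - [0.02,0.07,0,0,0,0.014,-1]

```text
clock: 5.75
position: [0.4408, 0.0883, 0.0373]
tool_rot: [-3.142, -0.0, 2.75]
force: [0.0, -1.2, 0.9]
grip_width: 0.0001
finger_force: 0.7
```

```bash
python3 look.py
```

```text
5.8 [0.44077468 0.08827153 0.03730083] [-3.14157137e+00  5.41681440e-06  2.74982036e+00] tcp polar 0.05343621847817548 172.07075897304216 [-0.6481862  -1.49018799  0.20460393]
idx (np.float64(148.1), np.float64(71.7))
idx (np.float64(148.04), np.float64(71.4))
idx (np.float64(148.02), np.float64(73.0))
rider (np.float64(149.87), np.float64(81.0))
rider (np.float64(147.87), np.float64(119.1))
rider (np.float64(147.85), np.float64(117.8))
(np.float64(186.24), np.float64(179.0))
(np.float64(216.23), np.float64(173.2))
(np.float64(156.22), np.float64(173.3))
```

The index is within 0.2° of the rider. I'll back away from the post, rise, and look down on the marking arm.

Request:
play_rows:
  motion:
    - [0,-0.8,0,0,0,0,-1]
    - [0,-1.5,0,0,0,0,-1]
    - [0,-1.5,-3,0,0,0,-1]
    - [0,-1.5,-7,0,0,0,-1]
    - [0,-1.5,-11.5,0,0,0,-1]

```text
clock: 6.35
position: [0.4341, 0.0734, 0.1531]
tool_rot: [-3.14, -0.001, 2.749]
force: [0.7, 0.6, -1.2]
grip_width: -0.0001
finger_force: 0.0
```

```bash
python3 look.py; python3 -c "
from h import *
rel([.56,.17,.225],np.radians(157.5))"
```

```text
6.4 [0.43669965 0.0736855  0.15918237] [3.13776605 0.00408264 2.74772538] tcp polar 0.057455106657615315 187.21353445128702 [ 5.97764483 -0.13857351  9.00625552]
idx (np.float64(147.86), np.float64(122.0))
idx (np.float64(147.87), np.float64(119.4))
idx (np.float64(147.92), np.float64(104.1))
rider (np.float64(146.34), np.float64(68.3))
rider (np.float64(147.68), np.float64(117.4))
rider (np.float64(147.68), np.float64(119.1))
(np.float64(186.12), np.float64(139.5))
(np.float64(216.19), np.float64(118.2))
(np.float64(156.15), np.float64(134.9))
6.45 pos [0.4369 0.0743 0.1566] rot [3.137 0.005 2.749] F [ 1.4  0.4 -1.6] shift cm [-7.74 13.59 -6.74] turn [ 0.005  0.005 -0.   ]
```

Request:
play_rows:
  motion:
    - [0,0,-3.5,0,0,0,-1]
    - [-2,3.5,-6.8,0,0,0,-1]
    - [-4,7,-6.8,0,0,0,-1]
    - [-6,10.5,-6.8,0,0,0,-1]
    - [-7.7,13.6,-6.8,0,0,0,-1]

```text
clock: 6.95
position: [0.5593, 0.1715, 0.2201]
tool_rot: [3.141, 0.0, 2.75]
force: [-0.9, -0.5, 0.2]
grip_width: -0.0001
finger_force: 0.0
```

```bash
python3 - <<'E'
from h import *
for i in range(2): grab('wrist')
s=observe();print(s['clock'],s['position'],s['tool_rot'],s['qpos'].round(2))
c=viewer.camera_info('wrist');p,d=grab('wrist','7.png');np.savez('w7.npz',p=p,d=d,**c)
for th in(1.0,1.14,1.3):
  a=np.radians(186.2)-th;print(th,proj(c,[.5981+.105*np.cos(a),.0922+.105*np.sin(a),.112]))
E
```

```text
7.05 [0.56006287 0.17309065 0.21919242] [3.14113697e+00 6.17035944e-05 2.75210597e+00] [-0.6   0.49  0.29  1.73 -0.17  0.95  0.93]
1.0 (np.float64(244.89014101984924), np.float64(164.257770043327))
1.14 (np.float64(259.8269746851421), np.float64(173.71689185855183))
1.3 (np.float64(274.7458898403199), np.float64(186.6437717737317))
```

View pics/7.png

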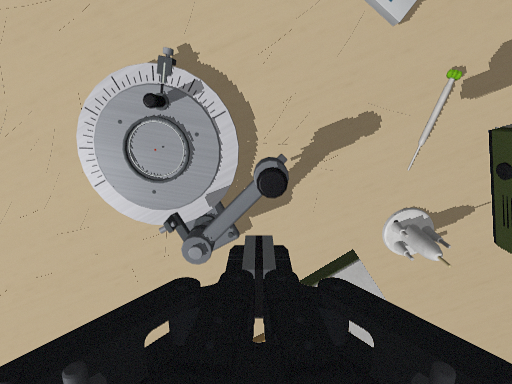

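Clear view: button at (272,182), column nut (198,250), stop finger near (175,222). Behind the arm there is a green tray with its corner near (300,283), and a white figure at (405,232).

```bash
python3 - <<'E'
from h import *
f=np.load('w7.npz');d=f['d'];c={k:f[k] for k in('fx','fy','cx','cy','R','t')}
h=lambda u,v:np.array(c['R']).T@(np.array([(u-c['cx'])/c['fx'],(v-c['cy'])/c['fy'],1])*d[v,u]-c['t'])
b=ray(c,272,182,.112);n=ray(c,198,249,.089);print('button',b,'nut',n,'r',np.hypot(*(b-n)[:2]),'dir',np.degrees(np.arctan2(*(b-n)[1::-1])))
A=np.array([.4937,.0809]);print('col from axis',n[:2]-A,np.hypot(*(n[:2]-A)))
for u,v in((272,182),(198,249),(230,218),(305,280),(340,262),(355,253),(370,290),(405,232),(430,245)):print((u,v),h(u,v).round(3))
E
```

```text
button [0.55463806 0.18908679 0.112     ] nut [0.59489353 0.09641686 0.089     ] r 0.10103573584664767 dir 113.47994381963684
col from axis [0.10119353 0.01551686] 0.1023762836484913
(272, 182) [0.554 0.189 0.113]
(198, 249) [0.595 0.096 0.089]
(230, 218) [0.58  0.136 0.079]
(305, 280) [0.715 0.176 0.012]
(340, 262) [0.705 0.226 0.016]
(355, 253) [0.7   0.247 0.016]
(370, 290) [0.744 0.246 0.034]
(405, 232) [0.688 0.307 0.031]
(430, 245) [0.696 0.319 0.06 ]
```

```bash
python3 - <<'E'
from h import *
rel([.6095,.1633,.20],np.radians(114))
E
```

```text
7.1 pos [0.5586 0.1712 0.2192] rot [-3.141e+00 -1.000e-03  2.751e+00] F [-0.8 -0.1 -0.1] shift cm [-5.01  1.21  1.91] turn [-0.001 -0.     0.761]
```

Request:
play_rows:
  motion:
    - [-1.7,0.4,0,0,0,0.15,-1]
    - [-3.4,0.8,0,0,0,0.3,-1]
    - [-5,1.2,0,0,0,0.45,-1]
    - [-5,1.2,1,0,0,0.6,-1]
    - [-5,1.2,2,0,0,0.75,-1]

```text
clock: 7.6
position: [0.6087, 0.1611, 0.1999]
tool_rot: [-3.141, 0.0, 1.992]
force: [-1.1, 0.8, 0.4]
grip_width: 0.0001
finger_force: 0.0
```

```bash
python3 - <<'E'
from h import *
rel([.6095,.1633,.064],np.radians(114))
E
```

```text
7.6 pos [0.6087 0.1611 0.1999] rot [-3.141  0.     1.992] F [-1.1  0.8  0.4] shift cm [ 0.17  0.16 13.59] turn [-0.     0.     0.002]
```

Request:
play_rows:
  motion:
    - [0.1,0.2,3,0,0,0,-1]
    - [0.1,0.2,6.5,0,0,0,-1]
    - [0.1,0.2,10,0,0,0,-1]
    - [0.1,0.2,12.5,0,0,0,-1]
    - [0.1,0.2,13.6,0,0,0,-1]

```text
clock: 8.1
position: [0.6087, 0.163, 0.0621]
tool_rot: [-3.138, -0.0, 1.999]
force: [-0.3, 0.4, -0.1]
grip_width: -0.0001
finger_force: 0.0
```

```bash
python3 - <<'E'
from h import *
grab('wrist');rel([.6095,.1633,.064],np.radians(114))
p,d=grab('wrist','8.png')
E
```

```text
8.15 pos [0.6087 0.1631 0.0617] rot [-3.138 -0.     1.999] F [-1.1  0.3 -2.5] shift cm [-0.01  0.08 -0.23] turn [-0.004 -0.     0.009]
```

View pics/8.png

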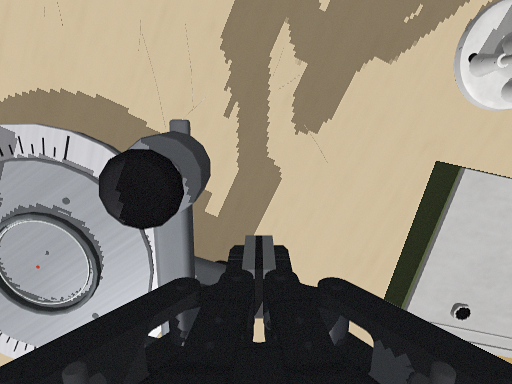

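The arm's head (140,188) and bar are to the left of the fingers with free space between. I'll push it in −tool y and swing about the column.

Request:
play_rows:
  motion:
    - [0,-1,0,0,0,0,-1]
    - [0,-2,0,0,0,0,-1]
    - [0.2,-2.7,0,0,0,-0.12,-1]
    - [0.31,-3.44,0,0,0,-0.24,-1]
    - [0.33,-4.17,0,0,0,-0.36,-1]

```text
clock: 8.7
position: [0.5706, 0.1503, 0.0656]
tool_rot: [3.14, 0.001, 2.365]
force: [1.9, 2.4, -1.3]
grip_width: -0.0001
finger_force: 1.0
```

Request:
play_rows:
  motion:
    - [0.2,-0.71,0,0,0,-0.12,-1]
    - [0.31,-1.44,0,0,0,-0.24,-1]
    - [0.33,-2.17,0,0,0,-0.36,-1]
    - [0.33,-2.17,0,0,0,-0.36,-1]
    - [0.33,-2.17,0,0,0,-0.36,-1]

```text
clock: 9.2
position: [0.5536, 0.1368, 0.0652]
tool_rot: [3.141, 0.001, 2.716]
force: [-0.8, 0.1, 0.4]
grip_width: -0.0001
finger_force: 0.0
```

```bash
python3 - <<'E'
from h import *
grab('wrist');rel([.6095,.1633,.064],np.radians(114)+.72)
s=observe();D=s['position'][:2]-[.5965,.094];print(np.hypot(*D),np.degrees(np.arctan2(D[1],D[0])))
c=viewer.camera_info('wrist');p,d=grab('wrist','9.png')
g=p.max(2)
m=((g<45)).astype(np.uint8);print(c['cx'])
h=lambda u,v:np.array(c['R']).T@(np.array([(u-c['cx'])/c['fx'],(v-c['cy'])/c['fy'],1])*d[v,u]-c['t'])
X=np.array([h(u,v) for v in range(0,300,2) for u in range(0,300,2) if d[v,u]>0])
k=(X[:,2]>.105)&(X[:,2]<.118)&(np.hypot(X[:,0]-.5,X[:,1]-.12)<.12)
b=X[k];print(k.sum(),b.mean(0),np.ptp(b,axis=0));e=b.mean(0)[:2]-[.5965,.094];print('r',np.hypot(*e),'dir',np.degrees(np.arctan2(e[1],e[0])))
E
```

```text
9.25 pos [0.5537 0.1371 0.065 ] rot [3.141e+00 1.000e-03 2.716e+00] F [-0.2 -0.8  0.2] shift cm [-4.    4.69  0.1 ] turn [0.001 0.001 0.006]
0.060745757286638655 134.82687765376573
258.5011803369825
1739 [0.51261125 0.13708528 0.11241042] [0.06189886 0.04387955 0.01298506]
r 0.09430622632591495 dir 152.8149558869712
```

View pics/9.png

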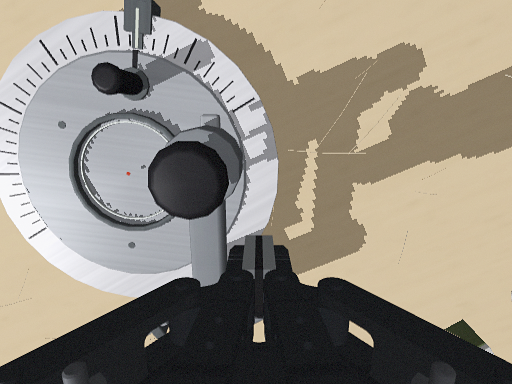

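The arm is now at about 156°, with the button at (188,180) and the bar parallel to the fingers. About 30° remain to the stop. I'll swing on 0.42 rad, then go slowly.

Request:
play_rows:
  motion:
    - [0.21,-0.7,0,0,0,-0.12,-1]
    - [0.34,-1.42,0,0,0,-0.24,-1]
    - [0.38,-2.14,0,0,0,-0.36,-1]
    - [0.36,-2.51,0,0,0,-0.42,-1]
    - [0.36,-2.51,0,0,0,-0.42,-1]

```text
clock: 9.8
position: [0.5398, 0.1152, 0.0644]
tool_rot: [-3.141, -0.0, 3.139]
force: [0.9, 0.5, -0.7]
grip_width: -0.0001
finger_force: 0.0
```

```bash
python3 - <<'E'
from h import *
grab('wrist');s=observe();D=s['position'][:2]-[.5965,.094];print(s['clock'],s['position'],np.degrees(s['tool_rot']),s['force'],np.hypot(*D),np.degrees(np.arctan2(D[1],D[0])))
c=viewer.camera_info('wrist');p,d=grab('wrist');np.savez('w9.npz',p=p,d=d,**c)
m=((p.max(2)<55)&(d>0)).astype(np.uint8);m[235:]=0
n,l,st,ce=cv2.connectedComponentsWithStats(m)
for i in range(1,n):
    if st[i,4]>800:
        b=ray(c,*ce[i],.112);e=b[:2]-[.5965,.094];print(st[i],ce[i],b,np.hypot(*e),np.degrees(np.arctan2(e[1],e[0])))
E
```

```text
9.85 [0.54001721 0.11553327 0.06436409] [-1.79998044e+02  8.40066089e-03  1.79710889e+02] [ 0.2339853  -0.93645009  0.28700594] 0.06044821921777228 159.1313595735407
[225  38  38  42 804] [242.56716418  59.75621891] [0.4573578  0.11253929 0.112     ] 0.14037185021204968 172.41061626713093
[ 140   93   96  142 4582] [195.86839808 175.19096464] [0.49114883 0.09700984 0.112     ] 0.10539415775833091 178.36352887223134
```

Request:
play_rows:
  motion:
    - [0.06,-0.17,0,0,0,-0.03,-1]
    - [0.12,-0.35,0,0,0,-0.06,-1]
    - [0.17,-0.52,0,0,0,-0.09,-1]
    - [0.21,-0.7,0,0,0,-0.12,-1]
    - [0.21,-0.7,0,0,0,-0.12,-1]

```text
clock: 10.4
position: [0.5376, 0.1082, 0.0643]
tool_rot: [-3.141, -0.0, -3.022]
force: [-0.4, 0.1, -0.1]
grip_width: -0.0001
finger_force: 0.0
```

Request:
play_rows:
  motion:
    - [0,-0.05,0,0,0,0,-1]
    - [0,-0.1,0,0,0,0,-1]
    - [0,-0.15,0,0,0,0,-1]
    - [0,-0.15,0,0,0,0,-1]
    - [0,-0.15,0,0,0,0,-1]

```text
clock: 10.9
position: [0.5379, 0.1071, 0.0643]
tool_rot: [-3.142, 0.0, -3.024]
force: [0.3, 0.6, 0.6]
grip_width: -0.0002
finger_force: 0.3
```

Request:
play_rows:
  motion:
    - [0,-0.05,0,0,0,0,-1]
    - [0,-0.1,0,0,0,0,-1]
    - [0,-0.15,0,0,0,0,-1]
    - [0,-0.2,0,0,0,0,-1]
    - [0,-0.2,0,0,0,0,-1]

```text
clock: 11.4
position: [0.538, 0.1063, 0.0643]
tool_rot: [3.14, -0.0, -3.023]
force: [-2.7, 8.4, 0.6]
grip_width: -0.0001
finger_force: 4.1
```

```bash
cat > arm.py <<'E'
from h import *
s=observe();print(s['clock'],s['position'],s['force'].round(1),s['finger_force'])
c=viewer.camera_info('wrist');p,d=grab('wrist');np.savez('w9.npz',p=p,d=d,**c)
R,t=np.array(c['R']),np.array(c['t']);v,u=np.mgrid[0:384,0:512]
X=np.stack([(u-c['cx'])/c['fx']*d,(v-c['cy'])/c['fy']*d,d],-1).reshape(-1,3);X=(X-t)@R
m=((abs(X[:,2]-.112)<.004)&(np.hypot(X[:,0]-.494,X[:,1]-.083)<.04)&(d.ravel()>0)).reshape(384,512).astype(np.uint8)
n,l,st,ce=cv2.connectedComponentsWithStats(m);i=1+st[1:,4].argmax()
(cu,cv_),r=cv2.minEnclosingCircle(np.argwhere(l==i)[:,::-1].astype(np.float32))
b=ray(c,cu,cv_,.112);print('button',b.round(4),st[i],'r_mm',r*((c['R']@b+c['t'])[2])/c['fx'])
for col in([.5981,.0922],[.595,.0964]):
    e=b[:2]-col;print(np.hypot(*e),np.degrees(np.arctan2(e[1],e[0]))%360)
E
python3 arm.py
```

```text
11.4 [0.53796578 0.10630839 0.0643058 ] [-2.7  8.4  0.6] 4.05151333892718
button [0.492  0.0815 0.112 ] [ 155  137   82   79 5014] r_mm 0.013161915111318631
0.10667199117074563 185.75833257158706
0.10410589460359082 188.23012908083214
```

Side force is 8.4 N, so the arm is on its stop, and the button is at (0.492, 0.0815) over the table axis. I'll back off, rise, and go above the button.

Request:
play_rows:
  motion:
    - [0,0.8,0,0,0,0,-1]
    - [0,1.8,0,0,0,0,-1]
    - [0,1.8,-2.5,0,0,0,-1]
    - [0,1.8,-6,0,0,0,-1]
    - [0,1.8,-8,0,0,0,-1]

```text
clock: 11.95
position: [0.5365, 0.1238, 0.1464]
tool_rot: [3.141, 0.002, -3.023]
force: [0.9, -0.2, -0.8]
grip_width: -0.0002
finger_force: 0.0
```

```bash
python3 arm.py; python3 -c "
from h import *
rel([.493,.0812,.145],np.radians(186.8))"
```

```text
11.95 [0.53653841 0.1237944  0.14640911] [ 0.9 -0.2 -0.8] 0.0
button [0.4926 0.0816 0.112 ] [ 171  124   46   46 1615] r_mm 0.013468346415909898
0.10603556794471804 185.75674122502383
0.10346993937129276 188.24369861200208
12.0 pos [0.5376 0.124  0.1487] rot [ 3.141  0.005 -3.023] F [2.7 0.9 3.7] shift cm [ 4.94 -3.73  0.35] turn [ 0.001  0.005 -0.   ]
```

Request:
play_rows:
  motion:
    - [1.6,-1.2,0,0,0,0,-1]
    - [3.2,-2.4,0,0,0,0,-1]
    - [4.9,-3.7,0,0,0,0,-1]
    - [4.9,-3.7,0,0,0,0,-1]
    - [4.9,-3.7,1.5,0,0,0,-1]

```text
clock: 12.5
position: [0.4928, 0.081, 0.1305]
tool_rot: [3.141, 0.003, -3.024]
force: [-0.2, 1.1, -0.9]
grip_width: 0.0004
finger_force: 0.0
```

```bash
python3 -c "
from h import *
grab('side');rel([.493,.0812,.112],np.radians(186.8))"
```

```text
12.55 pos [0.4916 0.0811 0.1277] rot [-3.142 -0.    -3.023] F [-2.  -0.3 -4.2] shift cm [-0.15 -0.    1.57] turn [-0. -0. -0.]
```

Request:
play_rows:
  motion:
    - [-0.1,0,0.5,0,0,0,-1]
    - [-0.1,0,1.0,0,0,0,-1]
    - [-0.1,0,1.5,0,0,0,-1]
    - [-0.1,0,2.0,0,0,0,-1]
    - [-0.1,0,2.2,0,0,0,-1]

```text
clock: 13.05
position: [0.4929, 0.0808, 0.107]
tool_rot: [3.142, 0.0, -3.023]
force: [0.5, 1.8, 5.7]
grip_width: 0.0003
finger_force: 2.3
```

Request:
play_rows:
  motion:
    - [0,0,0.1,0,0,0,-1]
    - [0,0,0.2,0,0,0,-1]
    - [0,0,0.3,0,0,0,-1]
    - [0,0,0.3,0,0,0,-1]
    - [0,0,0.3,0,0,0,-1]

```text
clock: 13.55
position: [0.4929, 0.0807, 0.1045]
tool_rot: [3.141, 0.0, -3.023]
force: [0.5, 1.0, 5.1]
grip_width: 0.0001
finger_force: 2.7
```

Request:
play_rows:
  motion:
    - [0,0,0.08,0,0,0,-1]
    - [0,0,0.16,0,0,0,-1]
    - [0,0,0.2,0,0,0,-1]
    - [0,0,0.2,0,0,0,-1]
    - [0,0,0.2,0,0,0,-1]

```text
clock: 14.05
position: [0.4929, 0.0808, 0.1027]
tool_rot: [3.141, 0.001, -3.023]
force: [-1.4, 1.6, 9.1]
grip_width: 0.0
finger_force: 4.7
```

Request:
play_rows:
  motion:
    - [0,0,0.05,0,0,0,-1]
    - [0,0,0.08,0,0,0,-1]
    - [0,0,0.08,0,0,0,-1]
    - [0,0,0.08,0,0,0,-1]
    - [0,0,0.08,0,0,0,-1]

```text
clock: 14.55
position: [0.493, 0.0808, 0.1022]
tool_rot: [3.141, 0.001, -3.023]
force: [-4.4, 1.2, 15.7]
grip_width: -0.0
finger_force: 8.3
```

Request:
play_rows:
  motion:
    - [0,0,-0.5,0,0,0,-1]
    - [0,0,-1.2,0,0,0,-1]
    - [0,0,-2.5,0,0,0,-1]
    - [0,0,-5,0,0,0,-1]
    - [0,0,-8,0,0,0,-1]

```text
clock: 15.05
position: [0.492, 0.0803, 0.1819]
tool_rot: [-3.141, -0.002, -3.024]
force: [0.2, -0.9, 0.2]
grip_width: 0.0001
finger_force: 0.0
```

Request:
play_rows:
  motion:
    - [3,1.5,-1,0,0,0,-1]
    - [6,3,-2,0,0,0,-1]
    - [7.5,4.5,-2,0,0,0,-1]
    - [7.5,4.5,-2,0,0,0,-1]
    - [7.5,4.5,-2,0,0,0,-1]

```text
clock: 15.55
position: [0.4131, 0.1164, 0.2018]
tool_rot: [-3.142, 0.0, -3.023]
force: [0.2, -0.1, -0.2]
grip_width: 0.0003
finger_force: 0.0
```

```bash
python3 arm.py; python3 look.py; python3 - <<'E'
from h import *
f=np.load('w6.npz');p=f['p']
cv2.imwrite('pics/10.png',cv2.cvtColor(cv2.resize(p,None,fx=1.5,fy=1.5,interpolation=cv2.INTER_CUBIC),cv2.COLOR_RGB2BGR))
E
```

```text
15.55 [0.41311394 0.11642569 0.20179135] [ 0.2 -0.1 -0.2] 0.0
button [0.4858 0.0805 0.112 ] [192 268  28  19 344] r_mm 0.01162508444455753
0.1129028646118724 185.9567873283503
0.11034722694986064 188.29347656456753
15.65 [0.41347302 0.1159886  0.20143794] [-3.14134046e+00 -5.95814781e-05 -3.02417942e+00] tcp polar 0.08756471233520116 156.37703909609948 [ 0.64975641 -0.0409388   0.58918073]
idx (np.float64(147.77), np.float64(116.9))
idx (np.float64(148.13), np.float64(123.4))
idx (np.float64(148.09), np.float64(103.9))
rider (np.float64(146.04), np.float64(60.9))
rider (np.float64(147.81), np.float64(113.4))
rider (np.float64(147.83), np.float64(113.0))
(np.float64(186.29), np.float64(147.5))
(np.float64(216.16), np.float64(123.4))
(np.float64(156.26), np.float64(127.5))
```

View pics/10.png

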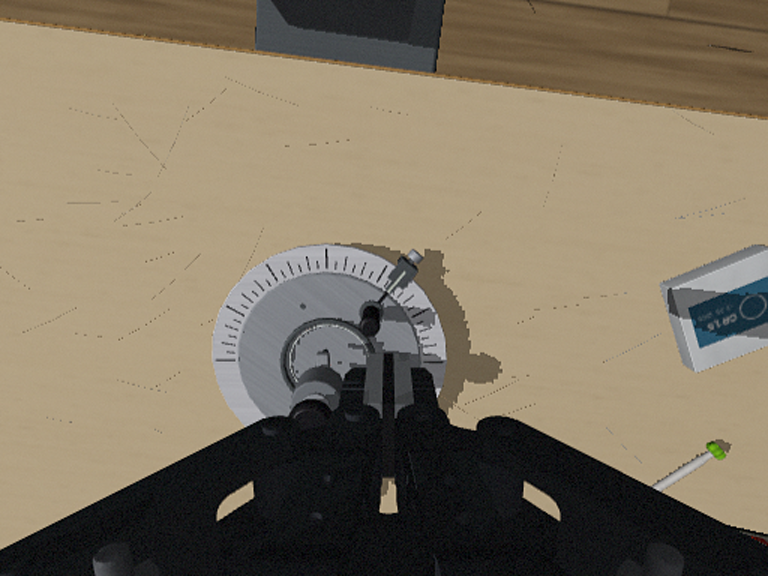

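The index (near 385,297) is in line with the rider, the head is over the lens, and the button reads at its raised height (112 mm). The press bottomed out at 15.7 N, and the gripper touches nothing.

```bash
python3 -c "
from workcell import bot
print(bot.job_done())"
```

```text
the job is handed in; nothing more can be done
None
```

Job handed in at about 15.7 s: index line within about 0.2–0.3° of the rider's line, marking arm on its stop, and button pressed to the bottom (pins on the lens) and sprung back up; the hand-in returned no verdict.

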